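Find the empty compartment by its rocking flap

ROBOT

A 6-joint arm with a two-finger parallel gripper is mounted at the origin on the work surface. World frame = base frame: x ahead of the robot, y to its left, z up, the work surface at z = 0. Lengths are in m, angles in rad, forces in N, time in s.
With the tool pointing down it reaches from about 0.25 to 0.8 m from the base axis. Payload 3.9 kg.
Tool frame: the origin (TCP) lies at the very end of the fingers, on their centre line; the grasp point (between the pads) lies 19 mm behind it (robot.hold_point_z is the distance from the TCP to the grasp point, in m); z points along the fingers, y is the direction in which the jaws open and shut (so a half turn about z gives the same grasp; the last joint's range is limited). The gripper opens to 85 mm and grips with 20 to 120 N. Pads are 22 mm wide; open, the fingers measure 114 mm over their backs; the gripper's body (76 mm by 85 mm) begins 54 mm behind the grasp point. The pads swing forward as they close: fully open they stand 13 mm farther back than shut.
Start: joints at [-1.126, 0.26, -0.138, 1.173, 0, 1.571], TCP at [0.226, -0.474, 0.231] pointing down, gripper open.
Joint ranges: [-2.78, 2.78], [-0.83, 1.72], [-1.28, 1.37], [-1.9, 2.12], [-1.57, 1.48], [-3.14, 3.14]. Speed limits (rad/s): [2.57, 2.57, 3.14, 3.14, 3.14, 3.14].

INTERFACE

Orientations are given as a unit quaternion [w, x, y, z].
In Python, from workcell import robot gives the robot as it stands.
- The arm moves only by the shell command python3 -m pendant 'ROWS' [FORCE]. ROWS is JSON, a list of rows, each an object of numbers: "gripper": the finger opening in mm, from 0 to 85.4; "x", "y", "z": the shift along the tool's x, y, z in mm; "spin": the turn about the tool's z in rad. In form: [{"gripper": .., "x": .., "y": .., "z": .., "spin": ..}, ...]. A call has 1 to 10 rows; each row is the pose to reach, as a shift and turn from the pose measured when the call began, along the tool's axes at that moment; what a row does not reach only later rows make up. A row lasts 1/10 s, in which the tool goes at most 50 mm and 8.59 degrees, less where a joint would pass 70% of its speed; a pose out of reach is approached as far as the arm can. A call with a gripper value outside its range is refused whole. The fingers move at their own pace and stop on an object; FORCE is the grip in N (left out, the last holds). Time passes only in rows, so rows that repeat a pose let the fingers close. It gives the time, the measured TCP pose, the force and the opening at its end, in the units of the state.
- robot.observe(): the state, without advancing time (a new reading comes with each control period).
- robot.read_camera(name): name is "scene" or "side" or "wrist"; returns the picture (420x560x3 uint8, blue, green, red); there is no depth.
- robot.camera_model(name): a dict with "mtx" (3x3 intrinsics, pixels), "k1" (the pictures are not rectified: a ray, as slopes to the right and down, at radius r is drawn at 1 + k1 r^2 times it, then the intrinsics apply), "xyz" and "attitude" of the camera in the world. Camera axes: x right, y up, looking along -z (the intrinsics and any distortion apply to the point x, -y, -z); pixel columns grow to the right and rows downward; lengths in m; the calibration is good to about 2 mm. A picture is of the moment at which its call begins: read the wrist's pose just before it. camera_model takes no time and is no camera call; for the wrist camera it gives the pose at the moment of the call.
- robot.hand_in(): hands the job in, once; it reports no verdict.
The state is a dict: "clock": time; "joint_pos": joint angles; "dq": joint speeds; "effort": joint torques, N m; "tool_pos": TCP position; "orientation": TCP orientation; "wrist_force": force on the tool from outside, world axes, zero at the start; "torque": the same for the moment, N m; "gripper_width": finger opening in m.
Only numpy, scipy, OpenCV 4.12 (cv2) and the standard library are available. Lean on these libraries where they do the work, as an engineer would, in place of code of your own. Each camera call takes 0.05 s, during which the arm holds its last target.

TASK

Three of the four compartments in the lantern workshop's chest are packed full and one is empty, ready to be refilled: press the red flaps lightly near an end, one after another, with a fingertip to find the one that rocks instead of stopping hard, and push that flap down until it stands open at 45 degrees or steeper. Leave it standing open; do not force the flaps that stop hard, and leave the glue bottle, spool and bowl where they stand.

Things in the scene. Friction and masses are not known exactly. Their poses are not given: they have to be found in the camera images.
- chest: Pale bamboo chest, fixed, 148 mm deep (x), 386 wide (y), 100 tall; origin: centre of underside; z up, x away from the robot. Four compartments in a row along y, 94 mm apart, each under a red flap flush with the rim; walls 12 mm front and back, dividers 7, floor 10. Three are packed to 3 mm under the flap; one, any of them, is empty (nothing above 18 mm over the table).
- flap_1_top (a point): Centre of the upper face of flap 1 (1 to 4 from the chest's +y end to its -y end), 100 mm above the table. Red board 120 mm long (x), 84 wide (y), 8 thick, pivoting across its middle about y, 4 mm below this point. Flush pale round marks 18 mm wide, 42 mm from here toward each end: press there. x along the board away from the robot, z out of its face; tilts with it.
- flap_1 (a joint): Tilt of flap 1, rad; 0 level (starts within 0.03). Positive: the end nearer the robot is down; negative: the far end is down; both serve equally. Limits -1.2, 1.2. Balanced, slightly stiff pivot: 2.5 to 4 N of push at a mark turns it, and it stays where left. Over a packed compartment its end gives at most some 4 mm (0.07 rad) and then stops hard.
- flap_2_top (a point): Centre of the upper face of flap 2 (1 to 4 from the chest's +y end to its -y end), 100 mm above the table. Red board 120 mm long (x), 84 wide (y), 8 thick, pivoting across its middle about y, 4 mm below this point. Flush pale round marks 18 mm wide, 42 mm from here toward each end: press there. x along the board away from the robot, z out of its face; tilts with it.
- flap_2 (a joint): Tilt of flap 2, rad; 0 level (starts within 0.03). Positive: the end nearer the robot is down; negative: the far end is down; both serve equally. Limits -1.2, 1.2. Balanced, slightly stiff pivot: 2.5 to 4 N of push at a mark turns it, and it stays where left. Over a packed compartment its end gives at most some 4 mm (0.07 rad) and then stops hard.
- flap_3_top (a point): Centre of the upper face of flap 3 (1 to 4 from the chest's +y end to its -y end), 100 mm above the table. Red board 120 mm long (x), 84 wide (y), 8 thick, pivoting across its middle about y, 4 mm below this point. Flush pale round marks 18 mm wide, 42 mm from here toward each end: press there. x along the board away from the robot, z out of its face; tilts with it.
- flap_3 (a joint): Tilt of flap 3, rad; 0 level (starts within 0.03). Positive: the end nearer the robot is down; negative: the far end is down; both serve equally. Limits -1.2, 1.2. Balanced, slightly stiff pivot: 2.5 to 4 N of push at a mark turns it, and it stays where left. Over a packed compartment its end gives at most some 4 mm (0.07 rad) and then stops hard.
- flap_4_top (a point): Centre of the upper face of flap 4 (1 to 4 from the chest's +y end to its -y end), 100 mm above the table. Red board 120 mm long (x), 84 wide (y), 8 thick, pivoting across its middle about y, 4 mm below this point. Flush pale round marks 18 mm wide, 42 mm from here toward each end: press there. x along the board away from the robot, z out of its face; tilts with it.
- flap_4 (a joint): Tilt of flap 4, rad; 0 level (starts within 0.03). Positive: the end nearer the robot is down; negative: the far end is down; both serve equally. Limits -1.2, 1.2. Balanced, slightly stiff pivot: 2.5 to 4 N of push at a mark turns it, and it stays where left. Over a packed compartment its end gives at most some 4 mm (0.07 rad) and then stops hard.
- glue: Loose yellow glue bottle with a red cap, 56 mm across, 140 mm tall, standing beyond the chest; origin at the centre of its underside. To be left alone.
- spool: Loose pale wooden spool of blue thread standing on end, 52 mm across, 58 mm tall, beyond the chest; origin at the centre of its underside. To be left alone.
- bowl: Loose dark wooden bowl, 100 mm across, 45 mm tall, standing beside the chest's +y end; origin at the centre of its underside. To be left alone.

How it is judged:
By the outcome, as a careful person would: the job done as asked, in the order asked, and still so for the second after the job is handed in, with the robot touching nothing.
It also fails if it takes over 45 s, if anything falls off the work surface, if the arm or the gripper's body presses on something with over 40 N, if the wrist force passes 120 N, or if a joint passes its speed limit or range.

## Working session

There is one attempt and no reset: what is moved stays moved. The work goes in short steps, Python scripts to look and compute and a shell command to move; the robot and the scene stay as the last step left them, time stands still between calls to the robot, and variables do not carry over. Pictures are saved under pics/ and viewed, and the job is handed in when it is done.

```bash
ls; mkdir -p pics
python3 - <<'E'
from workcell import robot
import cv2
s=robot.observe();print({k:(v if not hasattr(v,'tolist') else v.tolist()) for k,v in s.items()})
for n in ["scene","side"]:
    print(n,robot.camera_model(n)); cv2.imwrite(f"pics/{n}0.png",robot.read_camera(n))
E
```

```text
pics
{'clock': 0.0, 'joint_pos': [-1.1260090286320705, 0.2606412832555197, -0.13942056103188027, 1.172689301841755, 2.0847344536791724e-05, 1.5708096296178817], 'dq': [0.000875126048270128, 0.00026254408820104496, 0.001333066585045975, -0.0008197713855244625, -0.00025034103147547376, -0.0013783605947982095], 'effort': [0.00027947767193836626, -40.567967891693115, 25.39218306541443, 0.01861218363046646, 0.0002051678984571481, 8.611742146058532e-06], 'tool_pos': [0.22559284363266022, -0.4732805584960507, 0.23046782992879153], 'orientation': [-0.0009556358817891607, 0.9753732923035112, 0.22055834879460642, -0.00020542168179736234], 'wrist_force': [-0.911208852317879, 0.23957500446346794, -0.20408859484928915], 'torque': [0.04979885576026981, -0.010084160712048994, 0.029544002623933013], 'gripper_width': 0.08551169826189878}
scene {'mtx': array([[511.85460078,   0.        , 282.68955254],
       [  0.        , 511.85460078, 212.18156219],
       [  0.        ,   0.        ,   1.        ]]), 'k1': -0.015091745092458057, 'xyz': array([0.9782639 , 0.4161083 , 0.86107121]), 'attitude': array([0.39490248, 0.11214711, 0.26438621, 0.87268264])}
side {'mtx': array([[449.25917859,   0.        , 281.22643622],
       [  0.        , 449.25917859, 205.43088619],
       [  0.        ,   0.        ,   1.        ]]), 'k1': -0.13794361594544569, 'xyz': array([0.30040082, 0.81079333, 0.72003053]), 'attitude': array([-0.18652944, -0.09213004,  0.42711811,  0.8799369 ])}
```

View pics/scene0.png

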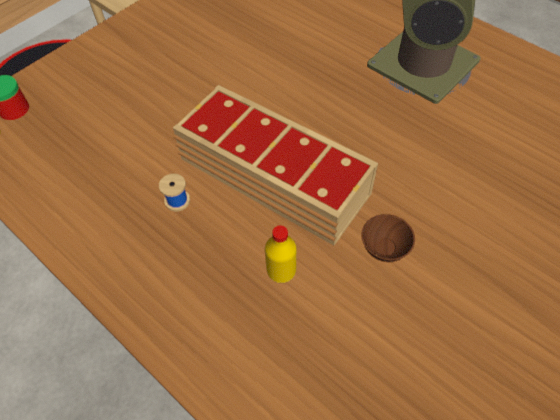

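View pics/side0.png

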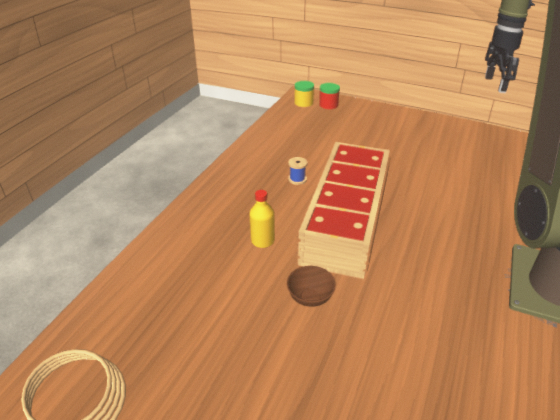

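The scene view shows the chest with its four red flaps. Flap 1 is near (337,176) beside the bowl and flap 4 is near (216,117). The pale marks are visible, for example at (322,192) and (346,162). The side view shows the same layout. Next I'll measure the marks.

```bash
cat > h.py <<'E'
import numpy as np,cv2
from scipy.spatial.transform import Rotation as R
def ray(cm,u,v):
    p=cv2.undistortPoints(np.array([[[u,v]]],float),cm["mtx"],np.array([cm["k1"],0,0,0.]))[0,0]
    q=cm["attitude"];return R.from_quat([q[1],q[2],q[3],q[0]]).apply([p[0],-p[1],-1])
def onz(cm,u,v,z):
    d=ray(cm,u,v);o=np.array(cm["xyz"]);return o+d*(z-o[2])/d[2]
def marks(img):
    hsv=cv2.cvtColor(img,cv2.COLOR_BGR2HSV)
    red=(((hsv[...,0]<8)|(hsv[...,0]>172))&(hsv[...,1]>180)&(hsv[...,2]>90)).astype(np.uint8)
    cs,h=cv2.findContours(red,cv2.RETR_CCOMP,cv2.CHAIN_APPROX_NONE)
    out=[]
    for i,c in enumerate(cs):
        if h[0][i][3]>=0 and cv2.contourArea(c)>10:
            m=cv2.moments(c);out.append((m["m10"]/m["m00"],m["m01"]/m["m00"],m["m00"]))
    return out,red
E
python3 - <<'E'
import cv2,numpy as np;from h import *
from workcell import robot
for n in ["scene","side"]:
    cm=robot.camera_model(n)
    o,red=marks(cv2.imread(f"pics/{n}0.png"))
    for u,v,a in sorted(o,key=lambda t:-onz(cm,t[0],t[1],.1)[1]): print(n,round(u,1),round(v,1),a,onz(cm,u,v,.1).round(4))
s=robot.observe();q=s['orientation'];print(R.from_quat([q[1],q[2],q[3],q[0]]).as_matrix().round(3))
E
```

```text
scene 322.1 191.9 99.0 [0.5292 0.1011 0.1   ]
scene 345.4 161.3 85.5 [0.4444 0.0894 0.1   ]
scene 279.6 168.9 90.0 [0.5403 0.0071 0.1   ]
scene 304.1 141.0 80.0 [ 0.4571 -0.0028  0.1   ]
scene 239.9 148.0 84.0 [ 0.5524 -0.0856  0.1   ]
scene 265.0 121.2 75.0 [ 0.4684 -0.0964  0.1   ]
scene 202.5 127.6 78.0 [ 0.563  -0.1799  0.1   ]
scene 228.1 103.0 71.0 [ 0.4806 -0.1895  0.1   ]
side 318.8 218.7 73.5 [0.5299 0.1009 0.1   ]
side 357.6 225.0 75.0 [0.4471 0.0874 0.1   ]
side 328.3 193.3 61.5 [0.5417 0.0059 0.1   ]
side 364.3 199.7 59.5 [ 0.4584 -0.0044  0.1   ]
side 336.2 171.7 52.5 [ 0.5534 -0.0868  0.1   ]
side 369.9 177.1 52.0 [ 0.4703 -0.0982  0.1   ]
side 343.1 152.5 49.0 [ 0.5656 -0.1811  0.1   ]
side 374.8 157.8 46.5 [ 0.4819 -0.1901  0.1   ]
[[ 0.903  0.43  -0.001]
 [ 0.43  -0.903  0.002]
 [-0.    -0.002 -1.   ]]
```

The mark spacings are 84 mm and 94 mm, which match the chest, and the two cameras agree to about 2 mm. I'll move above flap 4's near mark with the fingers shut.

```bash
python3 -m pendant '[{"gripper":0,"x":44,"y":-18,"z":0,"spin":0.15},{"gripper":0,"x":88,"y":-36,"z":0,"spin":0.15},{"gripper":0,"x":132,"y":-54,"z":10,"spin":0.15},{"gripper":0,"x":176,"y":-73,"z":20,"spin":0.15},{"gripper":0,"x":220,"y":-91,"z":30,"spin":0.15},{"gripper":0,"x":264,"y":-109,"z":45,"spin":0.15},{"gripper":0,"x":308,"y":-128,"z":60,"spin":0.15},{"gripper":0,"x":352,"y":-146,"z":75,"spin":0.15},{"gripper":0,"x":352,"y":-146,"z":90,"spin":0.15},{"gripper":0,"x":352,"y":-146,"z":100,"spin":0.15}]'
cat > st.py <<'E'
from workcell import robot
from h import *
T={'N4':(.481,-.190),'N3':(.469,-.097),'N2':(.4575,-.0035),'N1':(.446,.0885),'F4':(.564,-.1805),'F3':(.553,-.086),'F2':(.541,.0065),'F1':(.5295,.101)}
s=robot.observe();q=s['orientation'];M=R.from_quat([q[1],q[2],q[3],q[0]])
print(round(s['clock'],2),np.round(s['tool_pos'],4),'F',np.round(s['wrist_force'],2),'j6',round(s['joint_pos'][5],2),'w',round(s['gripper_width'],4),'toolx',M.as_matrix()[:2,0].round(3))
for k,(x,y) in T.items():
    d=M.inv().apply(np.array([x,y,s['tool_pos'][2]])-s['tool_pos'])*1000;print(k,d.round(0)[:2],end=' ')
E
python3 st.py
```

```text
clock: 1.1
tool_pos: [0.4804, -0.1883, 0.1292]
orientation: [-0.001, 0.989, 0.148, -0.001]
wrist_force: [-0.5, 0.3, -0.6]
gripper_width: -0.0002
1.1 [ 0.4804 -0.1883  0.1292] F [-0.52  0.34 -0.63] j6 2.47 w -0.0002 toolx [0.956 0.294]
N4 [0. 2.] N3 [ 16. -91.] N2 [  32. -183.] N1 [  48. -275.] F4 [82. 17.] F3 [ 99. -77.] F2 [ 115. -168.] F1 [ 132. -262.]
```

```bash
python3 -m pendant '[{"gripper":0,"x":0,"y":2,"z":15,"spin":0},{"gripper":0,"x":0,"y":2,"z":26,"spin":0},{"gripper":0,"x":0,"y":2,"z":29,"spin":0},{"gripper":0,"x":0,"y":2,"z":31,"spin":0},{"gripper":0,"x":0,"y":2,"z":31,"spin":0}]'
```

```text
clock: 1.6
tool_pos: [0.4806, -0.1906, 0.0985]
orientation: [-0.001, 0.989, 0.148, -0.001]
wrist_force: [0.1, -0.3, 0.1]
gripper_width: -0.0
```

```bash
python3 -m pendant '[{"gripper":0,"x":0,"y":0,"z":1,"spin":0},{"gripper":0,"x":0,"y":0,"z":2,"spin":0},{"gripper":0,"x":0,"y":0,"z":2,"spin":0}]';python3 -m pendant '[{"gripper":0,"x":0,"y":0,"z":1,"spin":0},{"gripper":0,"x":0,"y":0,"z":2,"spin":0},{"gripper":0,"x":0,"y":0,"z":2,"spin":0}]'
```

```text
clock: 1.9
tool_pos: [0.4814, -0.1911, 0.0971]
orientation: [-0.001, 0.989, 0.148, -0.0]
wrist_force: [0.6, -1.0, 2.9]
gripper_width: 0.0001
clock: 2.2
tool_pos: [0.4815, -0.1912, 0.0952]
orientation: [-0.001, 0.989, 0.148, -0.0]
wrist_force: [-1.3, -0.0, 2.8]
gripper_width: -0.0
```

```bash
python3 -m pendant '[{"gripper":0,"x":0,"y":0,"z":1,"spin":0},{"gripper":0,"x":0,"y":0,"z":1,"spin":0}]';python3 -m pendant '[{"gripper":0,"x":0,"y":0,"z":1,"spin":0},{"gripper":0,"x":0,"y":0,"z":1,"spin":0}]'
```

```text
clock: 2.4
tool_pos: [0.4815, -0.1912, 0.094]
orientation: [-0.0, 0.989, 0.148, -0.0]
wrist_force: [-1.3, -0.6, 2.6]
gripper_width: 0.0003
clock: 2.6
tool_pos: [0.4816, -0.1911, 0.0929]
orientation: [-0.001, 0.989, 0.148, -0.0]
wrist_force: [-1.0, -0.2, 2.4]
gripper_width: 0.0003
```

```bash
python3 -m pendant '[{"gripper":0,"x":0,"y":0,"z":1,"spin":0},{"gripper":0,"x":0,"y":0,"z":2,"spin":0}]';python3 -m pendant '[{"gripper":0,"x":0,"y":0,"z":1,"spin":0},{"gripper":0,"x":0,"y":0,"z":2,"spin":0}]'
```

```text
clock: 2.8
tool_pos: [0.4817, -0.1911, 0.0909]
orientation: [-0.001, 0.989, 0.148, -0.0]
wrist_force: [0.5, 0.0, 3.0]
gripper_width: -0.0002
clock: 3.0
tool_pos: [0.482, -0.1912, 0.0889]
orientation: [-0.0, 0.989, 0.148, 0.0]
wrist_force: [0.2, -0.1, 4.0]
gripper_width: 0.0003
```

Flap 4 keeps rocking at about 3 N. It has moved roughly 9 mm at the mark, well past the 3 mm or so that a packed compartment allows, so it is the empty one. I'll push it open.

```bash
python3 -m pendant '[{"gripper":0,"x":0,"y":0,"z":3,"spin":0},{"gripper":0,"x":0,"y":0,"z":6,"spin":0},{"gripper":0,"x":0,"y":0,"z":9,"spin":0},{"gripper":0,"x":0,"y":0,"z":12,"spin":0},{"gripper":0,"x":0,"y":0,"z":14,"spin":0}]';python3 -m pendant '[{"gripper":0,"x":0,"y":0,"z":3,"spin":0},{"gripper":0,"x":0,"y":0,"z":6,"spin":0},{"gripper":0,"x":0,"y":0,"z":9,"spin":0},{"gripper":0,"x":0,"y":0,"z":9,"spin":0}]'
```

```text
clock: 3.5
tool_pos: [0.4817, -0.1912, 0.0744]
orientation: [-0.001, 0.989, 0.148, -0.0]
wrist_force: [0.1, -1.0, 2.9]
gripper_width: 0.0002
clock: 3.9
tool_pos: [0.481, -0.1909, 0.0646]
orientation: [-0.001, 0.989, 0.148, -0.001]
wrist_force: [-0.7, -0.0, -0.2]
gripper_width: -0.0
```

```bash
python3 - <<'E'
from workcell import robot
import cv2
for n in ["scene","side"]:
    im=robot.read_camera(n); c=im[70:250,150:400] if n=="scene" else im[130:280,270:420]
    cv2.imwrite(f"pics/{n}1.png",cv2.resize(c,None,fx=3,fy=3))
E
python3 st.py
```

```text
4.0 [ 0.4811 -0.1909  0.0649] F [-1.23 -0.48 -0.26] j6 2.47 w 0.0001 toolx [0.956 0.293]
N4 [ 0. -1.] N3 [ 16. -93.] N2 [  32. -186.] N1 [  48. -277.] F4 [82. 14.] F3 [ 99. -79.] F2 [ 115. -171.] F1 [ 132. -265.]
```

View pics/scene1.png

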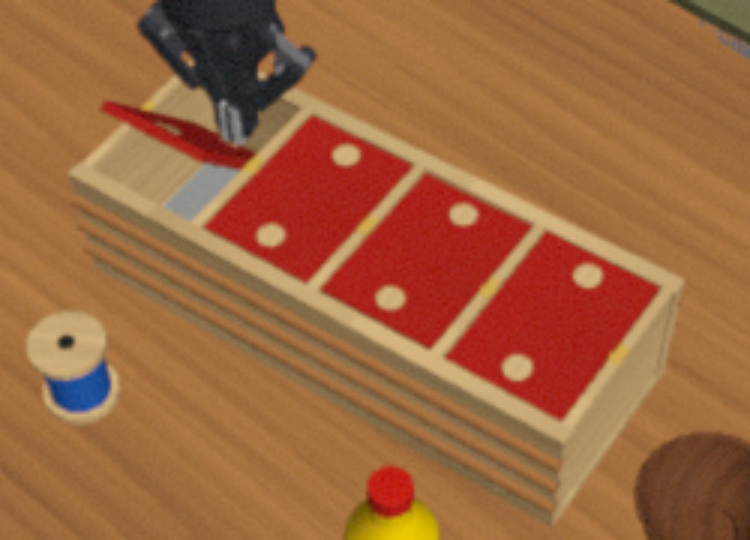

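View pics/side1.png

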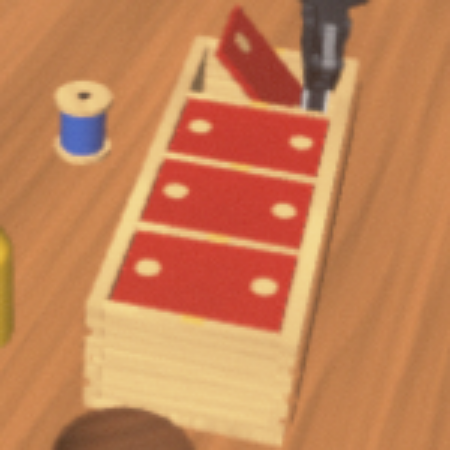

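Flap 4 is tilted with its far end up, near (105,105) in the scene crop, and the compartment below is empty. I'll push a bit deeper for margin and then measure the tilt.

```bash
python3 -m pendant '[{"gripper":0,"x":0,"y":0,"z":3,"spin":0},{"gripper":0,"x":0,"y":0,"z":6,"spin":0},{"gripper":0,"x":0,"y":0,"z":9,"spin":0},{"gripper":0,"x":0,"y":0,"z":10,"spin":0},{"gripper":0,"x":0,"y":0,"z":10,"spin":0}]'
python3 - <<'E'
from workcell import robot
import cv2
for n in ["scene","side"]:
    im=robot.read_camera(n); cv2.imwrite(f"pics/{n}2full.png",im); c=im[70:170,150:270] if n=="scene" else im[120:200,310:420]
    cv2.imwrite(f"pics/{n}2.png",cv2.resize(c,None,fx=6,fy=6))
E
```

```text
clock: 4.5
tool_pos: [0.4807, -0.1908, 0.0545]
orientation: [-0.001, 0.989, 0.148, -0.001]
wrist_force: [-0.5, -0.9, 1.3]
gripper_width: -0.0003
```

View pics/scene2.png

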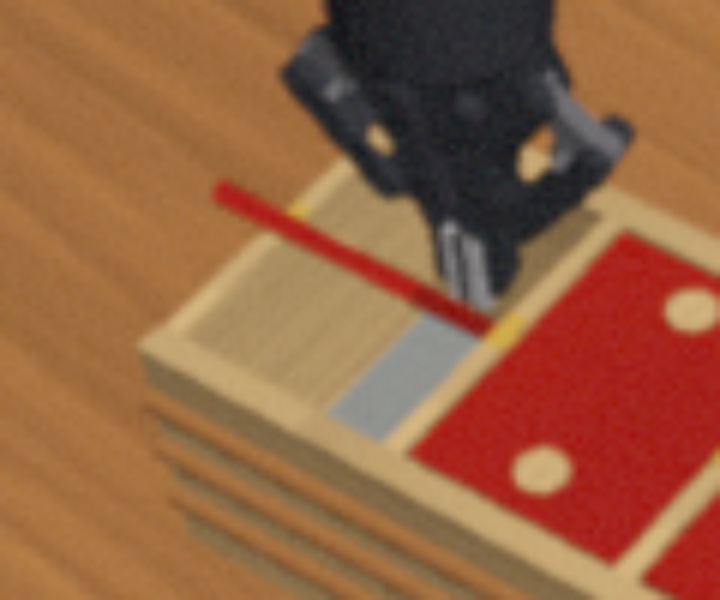

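View pics/side2.png

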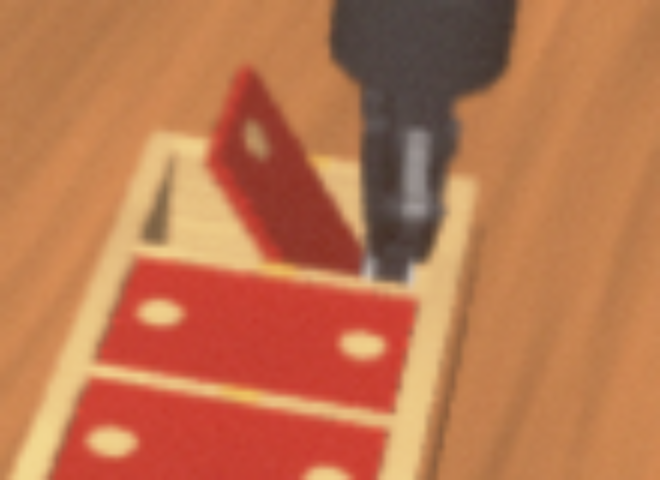

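The board is now nearly edge-on in the scene view, from (186,101) to (232,125). I'll triangulate its raised corners to get the tilt.

Run:
```python
from workcell import robot
from h import *
a,b=robot.camera_model("scene"),robot.camera_model("side")
c=(np.array([.481,-.190,.096])+np.array([.564,-.1805,.096]))/2
ex=np.array([.992,.126,0])
for p,q in [((186.3,101.3),(351,131.7)),((231.7,125),(345.5,146.7))]:
    d1,d2=ray(a,*p),ray(b,*q);o1,o2=np.array(a["xyz"]),np.array(b["xyz"])
    t=np.linalg.lstsq(np.c_[d1,-d2],o2-o1,rcond=None)[0]
    P,Q=o1+t[0]*d1,o2+t[1]*d2;X=(P+Q)/2;r=X-c;h=r@ex
    print(X.round(4),'gap',np.linalg.norm(P-Q).round(4),'along',h.round(4),'up',r[2].round(4),'deg',np.degrees(np.arctan2(r[2],h)).round(1),'len',np.hypot(h,r[2]).round(4))
```

```text
[ 0.5597 -0.2205  0.1437] gap 0.0 along 0.0324 up 0.0477 deg 55.8 len 0.0577
[ 0.5461 -0.1079  0.1553] gap 0.0155 along 0.0332 up 0.0593 deg 60.8 len 0.068
```

The first corner is consistent: zero ray gap, 58 mm arm length, tilt about 56°. The second corner was mismatched, with a 15 mm gap. I'll withdraw straight up and check again.

```bash
python3 -m pendant '[{"gripper":0,"x":-2,"y":0,"z":-10,"spin":0},{"gripper":0,"x":-2,"y":0,"z":-30,"spin":0},{"gripper":0,"x":-2,"y":0,"z":-60,"spin":0},{"gripper":0,"x":-2,"y":0,"z":-100,"spin":0},{"gripper":0,"x":-40,"y":0,"z":-140,"spin":0},{"gripper":0,"x":-90,"y":0,"z":-150,"spin":0},{"gripper":0,"x":-130,"y":0,"z":-150,"spin":0},{"gripper":0,"x":-130,"y":0,"z":-150,"spin":0}]'
python3 - <<'E'
from workcell import robot
import cv2
for n in ["scene","side"]:
    im=robot.read_camera(n); cv2.imwrite(f"pics/{n}3full.png",im); c=im[70:170,150:270] if n=="scene" else im[120:200,310:420]
    cv2.imwrite(f"pics/{n}3.png",cv2.resize(c,None,fx=6,fy=6))
E
```

```text
clock: 5.4
tool_pos: [0.3521, -0.229, 0.2061]
orientation: [-0.001, 0.989, 0.146, -0.002]
wrist_force: [0.3, -0.1, -1.0]
gripper_width: 0.0004
```

View pics/scene3.png

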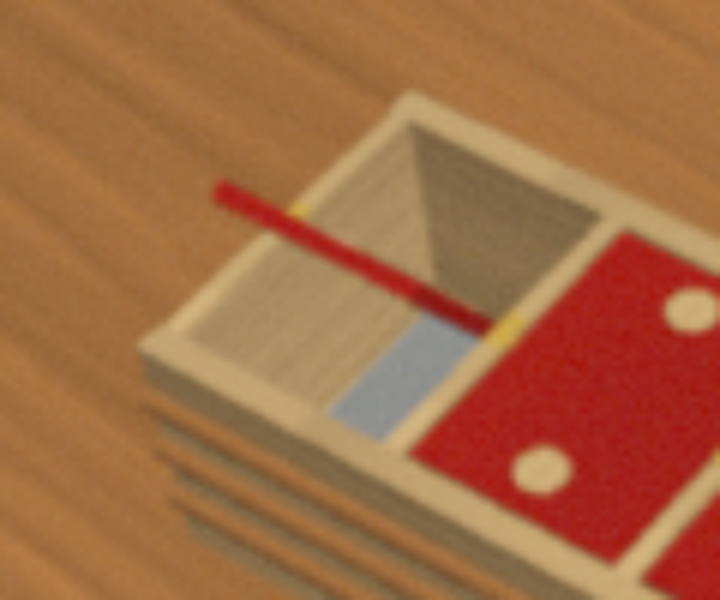

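View pics/side3.png

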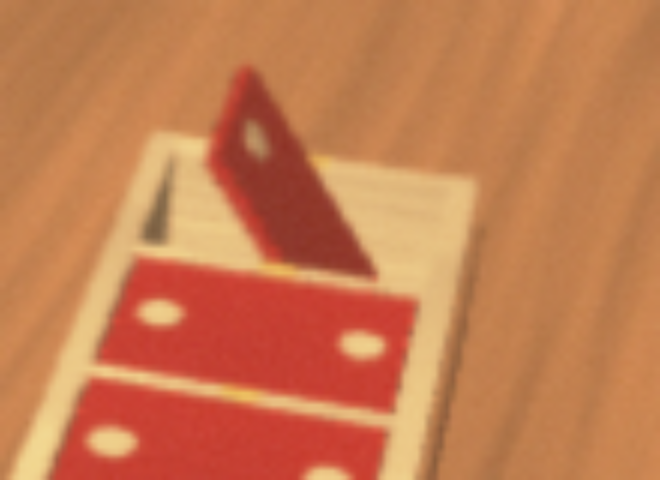

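View pics/scene3full.png

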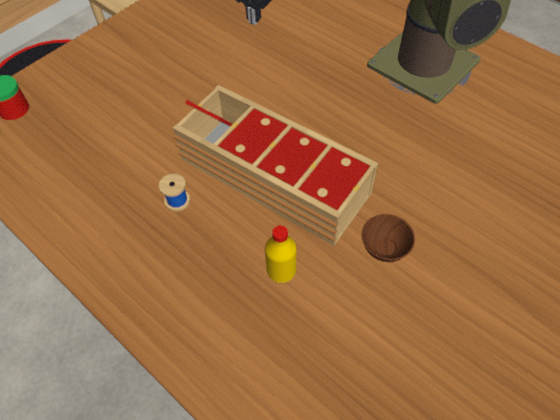

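The flap stayed where it was when the arm withdrew. The board is exactly edge-on to the scene camera, whose direction from the pivot rises about 55° in the board's tilt plane. That independently confirms the triangulated tilt of about 56°. Flaps 1 to 3 are level and the loose objects have not moved, with the arm clear.

```bash
python3 -c "
from workcell import robot
print(robot.hand_in())"
```

```text
the job is handed in; nothing more can be done
None
```

Flap 4, at the chest's -y end, is over the empty compartment and now stands open at about 55–56°, with its near end down. I pressed its near mark first. It kept turning at about 3 N, well past the 4 mm a packed flap gives, so I didn't press the other three. I pushed it open, withdrew straight up and handed in at about 5.5 s.

**Last checks:**
- **Tilt:** Triangulating one raised corner gave 56°, and the board sits edge-on to the scene camera, which implies about 55°. It looked the same before and after the arm withdrew.
- **Failed measurement:** A second corner came out at 61°, but its two camera rays missed each other by 15 mm, so I discarded it.
- **Everything else:** By eye in the last pictures, flaps 1–3 are level and the glue, spool and bowl stand where they were. The arm is clear of everything, and no force reading went above about 4 N upward.

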